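# Draw the flashlight diagonally out of its dock and hold it up

### The arm

A 7-joint arm with a two-finger parallel gripper is mounted at the origin on the work surface. World frame = base frame: x ahead of the robot, y to its left, z up, the work surface at z = 0. Lengths are in m, angles in rad, forces in N, time in s.
With the tool pointing down it reaches from about 0.425 to 1.025 m from the base axis. Payload 3.6 kg.
Tool frame: the origin (TCP) lies between the finger pads; the fingertips stand 22 mm ahead of it and the grasp point (between the pads) lies 3 mm ahead of it; x points along the fingers, y is the direction in which the jaws open and shut, and the axes are right-handed (so a half turn about x gives the same grasp; the last joint's range is limited). The gripper opens to 85 mm and grips with 20 to 120 N. Pads are 22 mm wide; open, the fingers measure 114 mm over their backs; the gripper's body (76 mm by 85 mm) begins 54 mm behind the grasp point. The pads swing forward as they close: fully open they stand 13 mm farther back than shut.
Start: joints at [1.151, 0.591, 0.048, 1.609, -0.033, 0.943, -0.034], TCP at [0.232, -0.687, 0.253] pointing down, gripper open.
Joint ranges: [-2.69, 2.69], [-0.47, 2.24], [-1.27, 1.36], [0.19, 2.51], [-1.53, 4.68], [0.08, 2.07], [-3.09, 3.09]. Speed limits (rad/s): [2.57, 2.57, 3.14, 3.14, 3.14, 3.14, 3.14].

### API

Orientations are given as a 3x3 rotation matrix whose columns are the frame's x, y, z axes.
In Python, from bench import robot, eyes, ticket, monitor gives the robot as it stands. Calls block until the motion is done:
- robot.move_to(position, orientation): joint-space move of the TCP to a pose.
- robot.move_straight(position, frame=None, rate=0.15, force_limit=None): straight line of the TCP; frame=None keeps the orientation; rate is the mean speed in m/s. With force_limit (N) it stops when the force on the tool has changed by that much, and returns True; else False.
- robot.move_joints(angles): joint-space move.
- robot.gripper_to(opening, squeeze=None): finger opening in m; squeeze is the grip in N (None keeps the last); returns when the fingers have stopped.
- robot.hold(seconds).
- robot.inverse_kinematics(position, orientation): joint angles nearest the present ones, or None.
- eyes.capture(name): name is "side" or "top" or "wrist"; returns the picture (480x640x3 uint8, red, green, blue); there is no depth.
- eyes.get_calibration(name): a dict with "K" (3x3 intrinsics, pixels), "world_from_camera" (4x4, takes a point from camera to world coordinates). Camera axes: x right, y down, z forward; pixel columns grow to the right and rows downward; lengths in m; the calibration is good to about 2 mm. A picture is of the moment at which its call begins: read the wrist's pose just before it. get_calibration takes no time and is no camera call; for the wrist camera it gives the pose at the moment of the call.
A pose or a line that the arm cannot do raises robot.IKError and nothing moves.
- ticket.job_done(): hands the job in, once; it reports no verdict.
Readings, each from a call of its own:
- monitor.get_t(): time.
- monitor.get_joint_positions(): joint angles.
- monitor.get_qvel(): joint speeds.
- monitor.get_joint_efforts(): joint torques, N m.
- monitor.get_ee_pos(): TCP position.
- monitor.get_tool_rot(): TCP orientation.
- monitor.get_force(): force on the tool from outside, world axes, zero at the start.
- monitor.get_torque(): the same for the moment, N m.
- monitor.get_grip_width(): finger opening in m.
Only numpy, scipy, OpenCV 4.12 (cv2) and the standard library are available. Lean on these libraries where they do the work, as an engineer would, in place of code of your own. Each camera call takes 0.05 s, during which the arm holds its last target.

### The job

Swing the red-knobbed retaining bar of the flashlight dock a full quarter turn, from across the opening to alongside the dock, then take hold of the black flashlight, tip its tail end up so that it comes out on the slant from under the frosted glass cover, and draw it out through the opening, without knocking hard against the glass. Finish while still holding the flashlight in the gripper, still and well clear above the dock's rim with both its ends, the bar left open, and leave everything else on the slate where it is.

Things in the scene. Friction and masses are not known exactly. Their poses are not given: they have to be found in the camera images.
- dock: fixed light grey steel box open at the top, holding the flashlight. Origin: centre of its underside, on the slate. y runs the long way, towards the end roofed by the glass cover; x across; z up. Outside 168 mm (x) by 313 mm (y), rim 110 mm high all round; walls 4, floor 5 mm thick; inside 160 by 305 mm. A steel bracket on the +x wall (out to x = 132 mm, top 112 mm high) carries the retaining bar
- dock_opening (a point): centre of the dock's opening, at rim height (dock frame: x 0, y -59, z 110 mm). The opening is the part of the mouth left free by the cover: 160 mm wide (x), 187 mm long, from the cover's edge at y = +34.5 mm to the end wall at y = -152.5 mm
- dock_saddle (a point): middle of the flashlight's rest, on the axis of the V saddles (dock frame: x 0, y -47.5, z 60 mm). Two rubber V saddles, 16 mm long, on the dock's floor at y = +17.5 and -112.5 mm carry the barrel with its axis 60 mm above the slate along the dock's centre line; between them the space beside and below the barrel is free
- cover: the fixed frosted glass pane with a steel edge strip that roofs the dock's +y end: 160 mm (x) by 118 mm (y); underside 104 mm, top 110 mm above the slate (edge strip to 112 mm). Origin: centre of the pane (dock frame: x 0, y +96.5, z 107 mm); axes as the dock's. Glass: do not press on it with more than about 12 N
- retainer (a joint): angle of the retaining bar: 0 = closed stop, bar across the opening above the flashlight, pointing from its pivot along the dock's -x; 1.571 = open stop, bar alongside the +x wall, pointing along the dock's -y. It opens anticlockwise seen from above, by hand with about 1 N at the knob, and stays where it is left
- retainer_knob (a point): middle of the upright red knob (20 mm diameter, 34 mm high, from 124 to 158 mm above the slate; this point 141 mm) at the end of the retaining bar, 130 mm from the pivot. The steel bar below it is 20 mm wide and lies 112 to 120 mm above the slate
- retainer_pivot (a point): point on the bar's vertical pivot axis, at the same height as the knob's middle (dock frame: x +112, y -17.5, z 141 mm)
- flashlight: loose black steel flashlight, 270 mm long, about 0.36 kg, balance point within 15 mm of mid length. Origin: on its axis at mid length; its y axis points to the head (lens). Barrel 32 mm diameter from the tail to y = +62 mm, head widening to 44 mm diameter from y = +80 to +135 mm. At first it lies level in the saddles, head under the cover, along the dock's y, shifted lengthwise a few mm
- flashlight_head (a point): centre of the lens face, on the axis at the head end of the flashlight
- flashlight_tail (a point): centre of the tail end face, on the axis
- bowl: bystander: jade-green ceramic bowl, 130 mm diameter, 55 mm high, origin under its centre
- lantern: bystander: square dark steel and glass candle lantern, 94 mm wide, 180 mm high, origin under its centre
- polish_tin: bystander: round dark red shoe polish tin, 78 mm diameter, 31 mm high, origin under its centre
- fob: bystander: silver key fob, disc 38 mm diameter, 6 mm thick, with a split ring, origin under the disc's centre
- handle_cap: bystander: cream plastic umbrella handle cap, 33 mm diameter, 46 mm high, standing, origin under its centre
- shoe_brush: bystander: wooden shoe brush with dark bristles, 150 by 48 by 42 mm, lying bristles down, origin under its centre

How it is judged:
By the outcome, as a careful person would: the job done as asked, in the order asked, and still so for the second after the job is handed in, while the arm keeps its last pose, push and grip.
It also fails if it takes over 48 s, if anything falls off the work surface, if the arm or the gripper's body presses on something with over 40 N, if the wrist force passes 120 N, or if a joint passes its speed limit or range.

## Working session

There is one attempt and no reset: what is moved stays moved. The work goes in short steps, each a Python script; the robot and the scene stay as the last script left them, time stands still between calls to the robot, and variables do not carry over. Pictures are saved under pics/ and viewed, and the job is handed in when it is done.

```bash
ls; mkdir -p pics
python3 - <<'E'
from bench import robot, eyes, ticket, monitor
import cv2
for n in ["side","top","wrist"]:
    c=eyes.get_calibration(n); print(n,c["K"].round(1).tolist(),c["world_from_camera"].round(4).tolist())
    cv2.imwrite(f"pics/{n}0.png",eyes.capture(n)[:,:,::-1])
print(monitor.get_t(),monitor.get_tool_rot())
E
```

```text
pics
side [[537.2, 0.0, 324.9], [0.0, 537.2, 242.7], [0.0, 0.0, 1.0]] [[-0.9635, -0.1479, 0.2232, 0.2554], [-0.2673, 0.58, -0.7695, 1.1029], [-0.0156, -0.8011, -0.5984, 0.9755], [0.0, 0.0, 0.0, 1.0]]
top [[528.7, 0.0, 306.6], [0.0, 528.7, 238.1], [0.0, 0.0, 1.0]] [[0.0279, -0.9956, 0.0893, 0.4321], [-0.9995, -0.0292, -0.013, -0.0007], [0.0156, -0.0889, -0.9959, 1.5202], [0.0, 0.0, 0.0, 1.0]]
wrist [[418.5, 0.0, 316.9], [0.0, 418.5, 229.5], [0.0, 0.0, 1.0]] [[0.3198, -0.9022, -0.2894, 0.3055], [-0.9475, -0.3054, -0.0949, -0.6614], [-0.0027, 0.3046, -0.9525, 0.3728], [0.0, 0.0, 0.0, 1.0]]
0.15 [[-6.47785223e-04  3.20174787e-01 -9.47358267e-01]
 [ 1.56306688e-03 -9.47356984e-01 -3.20175422e-01]
 [-9.99998569e-01 -1.68818924e-03  1.13229250e-04]]
```

View pics/top0.png

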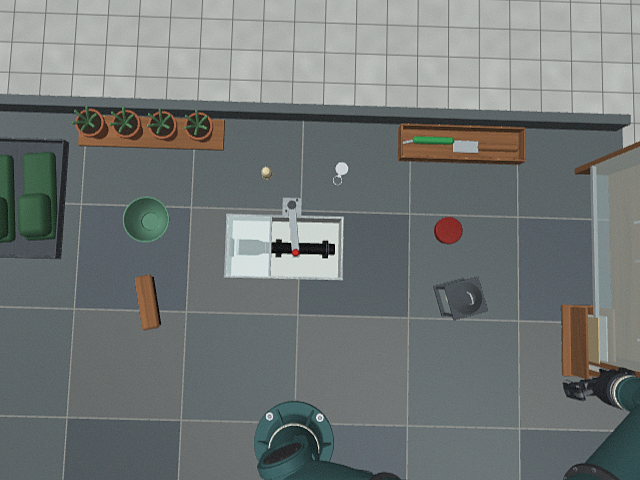

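View pics/side0.png

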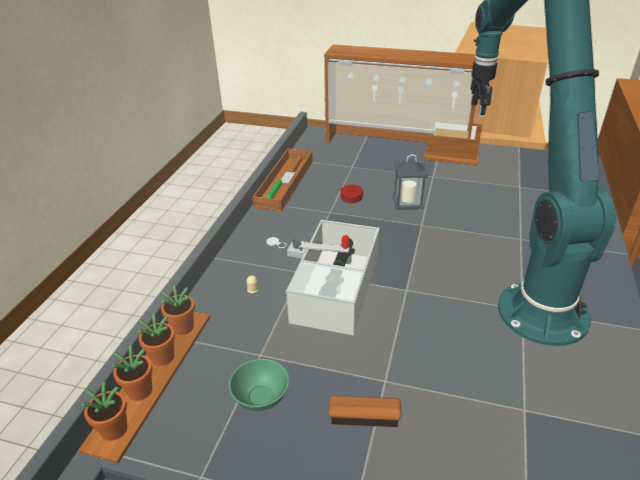

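The top view shows the dock at about (225–343, 213–280), with the cover at its left (world +y) end. The knob is near (295,252) and the pivot near (292,205). Next I'll enlarge the crops.

Run:
```python
import cv2
t=cv2.imread("pics/top0.png")[190:295,210:360]
cv2.imwrite("pics/topc.png",cv2.resize(t,None,fx=5.3,fy=5.3,interpolation=cv2.INTER_CUBIC))
t=cv2.imread("pics/side0.png")[210:345,260:400]
cv2.imwrite("pics/sidec.png",cv2.resize(t,None,fx=4.4,fy=4.4,interpolation=cv2.INTER_CUBIC))
```

```text
(no output)
```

View pics/topc.png

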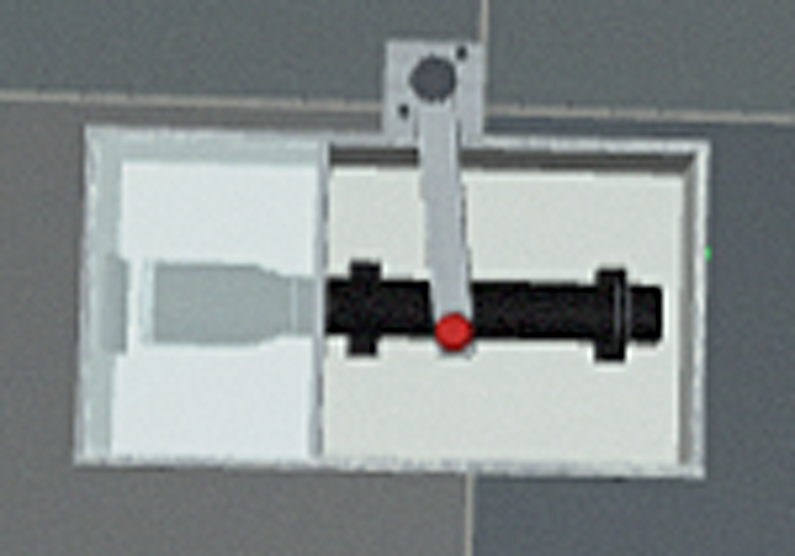

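View pics/sidec.png

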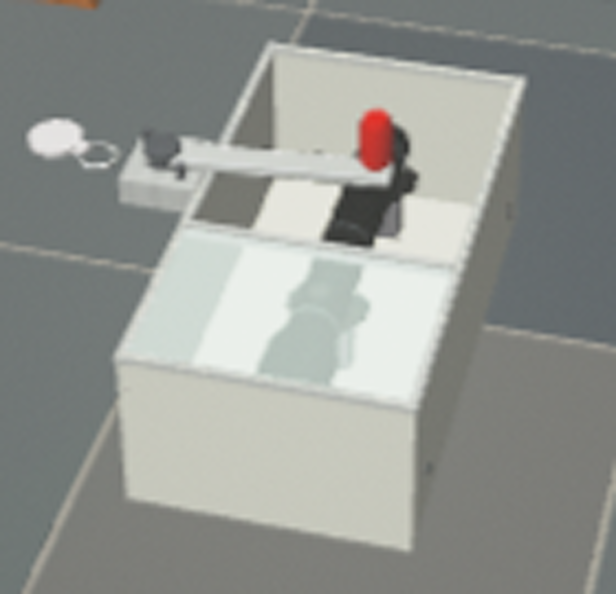

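```bash
cat > geo.py <<'E'
import numpy as np, cv2
from scipy.optimize import least_squares
from bench import robot, eyes, ticket, monitor
def proj(c,P):
    T=np.linalg.inv(c["world_from_camera"]); p=np.atleast_2d(P)@T[:3,:3].T+T[:3,3]
    q=p@np.array(c["K"]).T; return q[:,:2]/q[:,2:]
def ray(c,uv,z):
    W=np.array(c["world_from_camera"]); d=W[:3,:3]@np.linalg.inv(c["K"])@np.array([uv[0],uv[1],1.])
    o=W[:3,3]; return o+d*(z-o[2])/d[2]
E
python3 - <<'E'
from geo import *
ct,cs=eyes.get_calibration("top"),eyes.get_calibration("side")
ft=lambda a:(np.array(a)+.5)/5.3-.5+[210,190]
fs=lambda a:(np.array(a)+.5)/4.4-.5+[260,210]
X,Y=.084,.1565
tp=[((86,127),(X,Y,.11)),((710,141),(X,-Y,.11)),((75,465),(-X,Y,.11)),((705,478),(-X,-Y,.11)),((432,78),(.112,-.0175,.125))]
sp=[((270,44),(X,-Y,.11)),((525,77),(-X,-Y,.11)),((117,358),(X,Y,.11)),((415,405),(-X,Y,.11)),((127,498),(X,Y,0)),((411,549),(-X,Y,0))]
def tw(p,P):
    c,s=np.cos(p[2]),np.sin(p[2]); P=np.array(P); return P@np.array([[c,-s,0],[s,c,0],[0,0,1]]).T+[p[0],p[1],0]
def res(p,a=1,b=1):
    r=[]
    if a:r.append(proj(ct,tw(p,[q for _,q in tp]))-ft([u for u,_ in tp]))
    if b:r.append(proj(cs,tw(p,[q for _,q in sp]))-fs([u for u,_ in sp]))
    return np.vstack(r).ravel()
for a,b in((1,1),(1,0),(0,1)):
    s=least_squares(res,[.45,.05,0],args=(a,b)); print(s.x.round(4),s.fun.reshape(-1,2).round(1).tolist())
for n,u,z in(("tail",(661,314),.064),("knob",(453,331),.158),("knobside",None,0),("barrelL",(330,306),.06),("barrelR",(590,312),.06),):
    if u: print(n,ray(ct,ft(u),z).round(4))
print("knob side",ray(cs,fs((376,140)),.141).round(4))
E
```

```text
[0.5344 0.0408 0.0064] [[0.5, 0.3], [-0.7, 0.4], [0.4, -0.7], [-0.7, -0.6], [0.3, -0.1], [-0.2, -0.4], [-0.2, 0.2], [-0.1, -0.7], [0.3, 0.4], [0.2, -0.0], [0.4, 0.4]]
[0.5341 0.0407 0.0082] [[0.5, 0.6], [-0.7, 0.4], [0.5, -0.4], [-0.6, -0.5], [0.3, 0.0]]
[0.5346 0.0408 0.0055] [[-0.2, -0.4], [-0.2, 0.2], [-0.2, -0.7], [0.1, 0.4], [0.1, -0.1], [0.3, 0.4]]
tail [ 0.5352 -0.0972  0.064 ]
knob [0.5173 0.0102 0.158 ]
barrelL [0.5346 0.0755 0.06  ]
barrelR [ 0.5354 -0.0603  0.06  ]
knob side [0.5171 0.0115 0.141 ]
```

The fit has sub-pixel residuals: dock at (0.534, 0.041), yaw about 0.0064. The flashlight's tail is at dock y ≈ -0.138, so its centre is near y = -0.003. The bar already stands about 0.09 rad open. Next I'll plan the extraction in 2D and check IK.

```bash
cat >> geo.py <<'E'
D0=np.array([.5344,.0408,0]); YAW=.0066
Rz=lambda a:np.array([[np.cos(a),-np.sin(a),0],[np.sin(a),np.cos(a),0],[0,0,1]])
Rx=lambda a:np.array([[1,0,0],[0,np.cos(a),-np.sin(a)],[0,np.sin(a),np.cos(a)]])
dw=lambda p:Rz(YAW)@np.array(p,float)+D0
DOWN=np.array([[0,1,0],[0,0,-1],[-1,0,0]],float)  # tool x down, y=+X, z=-Y
def down(phi): return Rz(phi)@DOWN
def tilt(th): return Rz(YAW)@Rx(-th)@DOWN
PIV=dw([.112,-.0175,0])
FC=-.003   # flashlight centre dock y
def tcp_for(y,z,th,s,x=0.0):
    """TCP (dock->world) for flashlight centre (y,z), tail-up tilt th, grasp at axis offset s from centre"""
    gp=np.array([x,y+s*np.cos(th),z-s*np.sin(th)])
    f=np.array([0,-np.sin(th),-np.cos(th)])
    return dw(gp-.003*f)
E
cat > plan.py <<'E'
import numpy as np
s=np.r_[np.linspace(-135,62,50),np.linspace(62,80,6),np.linspace(80,135,15)]
r=np.interp(s,[-135,62,80,135],[16,16,22,22])
P=np.vstack([np.c_[s,r],np.c_[s,-r],np.c_[np.full(9,135),np.linspace(-22,22,9)]])
def sd(y,z,b):
    dy=np.maximum(b[0]-y,y-b[1]);dz=np.maximum(b[2]-z,z-b[3])
    return np.where((dy<0)&(dz<0),np.maximum(dy,dz),np.hypot(np.maximum(dy,0),np.maximum(dz,0)))
def clear(y,z,th):
    c,q=np.cos(th),np.sin(th)
    Y=y+P[:,0]*c+P[:,1]*q; Z=z-P[:,0]*q+P[:,1]*c
    cov=sd(Y,Z,(34.5,160,104,112)).min(); fl=(Z-5).min()
    we=(152.5-Y[Z<112]).min() if (Z<112).any() else 99
    ww=sd(Y,Z,(-160,-152.5,0,110)).min()
    sads=[]
    for ys in(9.5,17.5,25.5,-104.5,-112.5,-120.5):
        t=(ys-y)/c
        if -135<=t<=135: sads.append((z-t*q)-60-(np.interp(t,[62,80],[0,6])*1.42))
    return cov,fl,we,ww,min(sads,default=99)
if __name__=="__main__":
    y,z=-3.,60.; 
    for d in list(range(0,33,2)):
        th=np.radians(d);best=None
        for yy in np.arange(y-10,y+1,1):
            for zz in np.arange(z-1,z+12,1):
                c=clear(yy,zz,th); v=min(c[0],c[1],c[2],c[3],c[4]+4)
                v=min(v,14)-.05*np.hypot(yy-y,zz-z)
                if best is None or v>best[0]: best=(v,yy,zz,c)
        v,y,z,c=best; print(d,y,z,np.round(c,1))
    th=np.radians(d)
    for k in range(0,161,20):
        print(k,np.round(clear(y-k*np.cos(th),z+k*np.sin(th),th),1))
E
python3 plan.py
```

```text
0 -3.0 69.0 [13.  42.  20.5 14.5  9. ]
2 -3.0 71.0 [13.8 39.3 19.8 14.  10. ]
4 -3.0 72.0 [15.6 35.6 19.3 13.7 10. ]
6 -3.0 73.0 [17.5 32.  18.9 13.6 10. ]
8 -3.0 74.0 [18.9 28.4 18.8 13.6 10. ]
10 -3.0 75.0 [19.2 24.9 18.7 13.8 10. ]
12 -3.0 77.0 [18.2 22.4 18.9 14.1 10.9]
14 -3.0 78.0 [18.3 19.  19.2 14.6 10.9]
16 -3.0 79.0 [18.4 15.6 19.7 15.3 10.8]
18 -3.0 82.0 [16.5 14.4 20.3 16.2 12.7]
20 -4.0 86.0 [14.1 14.2 22.1 17.7 15.3]
22 -11.0 90.0 [14.1 14.  30.1 18.8 15.3]
24 -17.0 94.0 [14.1 14.  37.2 24.5 15.1]
26 -22.0 98.0 [14.3 14.  43.5 30.4 14.8]
28 -26.0 102.0 [14.2 14.2 49.  36.3 14.6]
30 -29.0 106.0 [14.2 14.4 53.6 42.3 14.1]
32 -32.0 110.0 [14.2 14.8 58.4 47.9 11.3]
0 [14.2 14.8 58.4 47.9 11.3]
20 [ 8.2 25.4 75.3 47.9  5.6]
40 [ 8.2 36.  92.3 47.9  5.6]
60 [  8.2  46.6 109.2  47.9   5.6]
80 [  9.3  57.2 126.2  47.9  15.5]
100 [ 25.2  67.8 143.2  47.9  95.3]
120 [ 43.   78.4 166.   47.9  95.3]
140 [ 62.2  89.  191.7  47.9  95.3]
160 [ 81.7  99.6 214.4  46.7  89.4]
```

```bash
cat >> geo.py <<'E'
S=-.050
WP=[(-.003,.060,0),(-.003,.069,0),(-.003,.077,12),(-.004,.086,20),(-.017,.094,24),(-.032,.110,32),
    (-.032-.105*np.cos(np.radians(32)),.110+.105*np.sin(np.radians(32)),32),(-.120,.300,32)]
E
python3 - <<'E'
from geo import *
K0=np.array([.5172,.0108]); v=K0-PIV[:2]; a0=np.arctan2(v[1],v[0]); print("pivot",PIV,"r",np.hypot(*v),"ang",a0%(2*np.pi)-np.pi-YAW)
for a in np.linspace(0.094,1.57,5):
    b=np.pi+YAW+a; p=PIV+.13*np.array([np.cos(b),np.sin(b),0]); 
    print(p.round(3),robot.inverse_kinematics(np.r_[p[:2],.150],down(a+YAW-np.pi/2)))
for y,z,t in WP:
    p=tcp_for(y,z,np.radians(t),S); print(p.round(3),robot.inverse_kinematics(p,tilt(np.radians(t))))
E
```

```text
pivot [0.64651306 0.02403958 0.        ] r 0.12998905263289448 ang 0.09542839121590613
[0.517 0.011 0.   ] [-0.11591019  0.48997134  0.00942124  2.15415653 -0.00929033  0.49750131
 -1.56962947]
[ 0.531 -0.035  0.   ] [ 0.02797194  0.50351237 -0.06383945  2.12074052  0.06209531  0.51903157
 -1.18309302]
[ 0.56  -0.073  0.   ] [ 0.16829657  0.53780931 -0.1630868   2.04657846  0.15510385  0.56852831
 -0.83529829]
[ 0.6   -0.097  0.   ] [ 0.27025715  0.5881051  -0.25912728  1.94559446  0.24119134  0.63744853
 -0.5051724 ]
[ 0.647 -0.106  0.   ] [ 0.32563536  0.64662746 -0.3421057   1.83296649  0.31336783  0.71507557
 -0.18542981]
[ 0.535 -0.012  0.063] [ 0.08774618  0.66216905 -0.20499699  2.14444414  0.35682665  0.36645271
 -0.40310519]
[ 0.535 -0.012  0.072] [ 0.09937819  0.64717617 -0.22066318  2.14170058  0.35743793  0.38675796
 -0.40411651]
[ 0.535 -0.01   0.09 ] [-0.1562707   0.61964776 -0.02710533  2.14106338  0.50805344  0.46977934
 -0.63691607]
[ 0.535 -0.009  0.106] [-0.30214048  0.61762589  0.07346641  2.13236722  0.58788711  0.55517512
 -0.76170815]
[ 0.535 -0.021  0.117] [-0.355211    0.61528438  0.12915736  2.13044916  0.6201991   0.59504071
 -0.7906569 ]
[ 0.535 -0.032  0.139] [-0.49636601  0.62696413  0.26720499  2.12369499  0.64639479  0.6677447
 -0.82455354]
[ 0.535 -0.121  0.195] [-0.24479048  0.50939324  0.1380616   2.11948477  0.76311817  0.74414825
 -0.74586274]
[ 0.535 -0.12   0.329] [-0.01463962  0.31850551 -0.16403491  1.99858527  0.70627432  1.05790132
 -0.59540214]
```

All poses are reachable. First the bar: grip the knob lightly.

Run:
```python
from geo import *
R=down(.0954+YAW-np.pi/2)
p=np.array([.5172,.0108])
robot.move_to([.30,-.62,.36],monitor.get_tool_rot()); print(monitor.get_t())
robot.move_to([*p,.26],R)
robot.gripper_to(.060)
print("stop",robot.move_straight([*p,.150],rate=.15,force_limit=8)); print(monitor.get_t(),monitor.get_ee_pos(),monitor.get_force())
cv2.imwrite("pics/w1.png",eyes.capture("wrist")[:,:,::-1]);cv2.imwrite("pics/s1.png",cv2.resize(eyes.capture("side")[170:345,240:440,::-1],None,fx=4,fy=3.4))
```

```text
0.775
stop False
4.4333 [0.5177928  0.01093665 0.15051313] [-0.09937286  0.45822628  0.15869737]
```

View pics/w1.png

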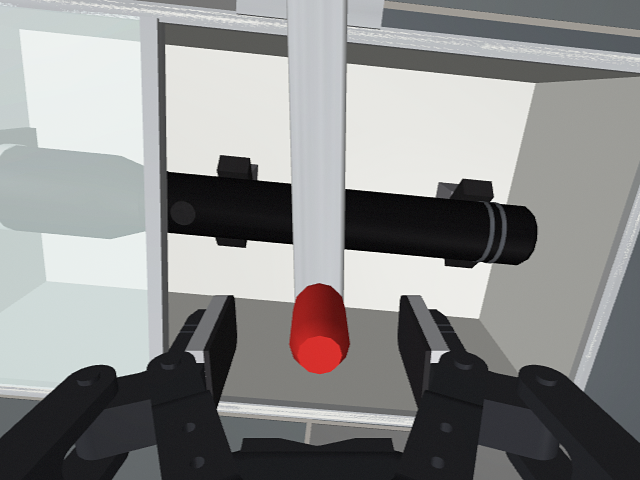

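View pics/s1.png

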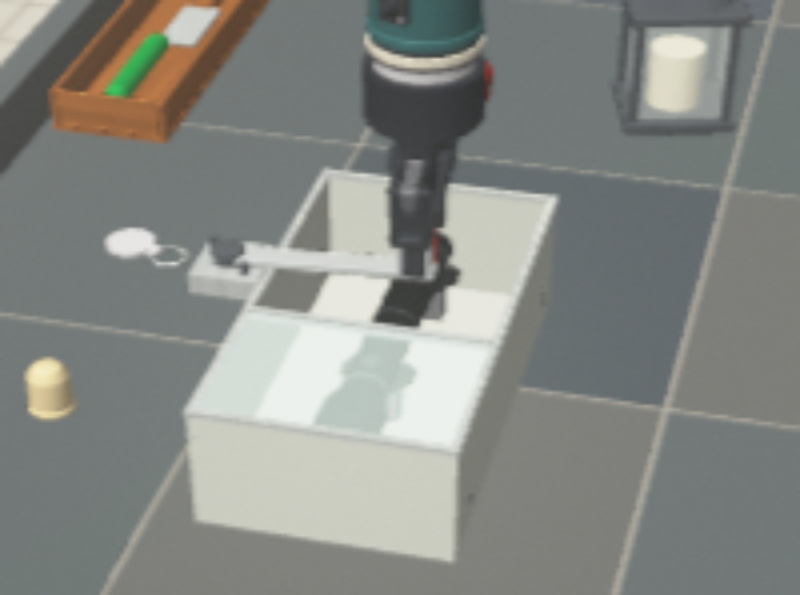

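The wrist view shows the knob (320,345) centred between the pads (about 222 and 415), with the bar pointing away from the camera. Next I'll close on it and swing.

Run:
```python
from geo import *
robot.gripper_to(.018,squeeze=20); print("w",monitor.get_grip_width(),monitor.get_force().round(1),monitor.get_t())
P=monitor.get_ee_pos(); 
fm=0
for a in np.linspace(.0954,1.571,10)[1:]:
    b=np.pi+YAW+a; p=PIV+.13*np.array([np.cos(b),np.sin(b),0])
    st=robot.move_straight([p[0],p[1],.1505],down(a+YAW-np.pi/2),rate=.12,force_limit=20)
    f=monitor.get_force(); print(round(a,2),st,f.round(1))
    if st: break
print(monitor.get_t(),monitor.get_ee_pos(),monitor.get_grip_width())
cv2.imwrite("pics/t2.png",cv2.resize(eyes.capture("top")[180:300,200:360,::-1],None,fx=5,fy=5))
```

```text
w 0.018819719355846157 [-1.2 -0.5  3.4] 4.975
0.26 False [ 0.4 -0.4  1.4]
0.42 False [-0.1 -0.4  0.9]
0.59 False [0.2 0.4 0.8]
0.75 False [0.7 0.1 1.5]
0.92 False [0.3 0.7 2.3]
1.08 False [0.5 0.1 2.7]
1.24 False [-0.8 -0.8  3.3]
1.41 False [-0.5 -1.5  3.4]
1.57 False [-1.1 -2.6  3. ]
7.9 [ 0.64650763 -0.1061352   0.15051631] 0.019059013238993238
```

View pics/t2.png

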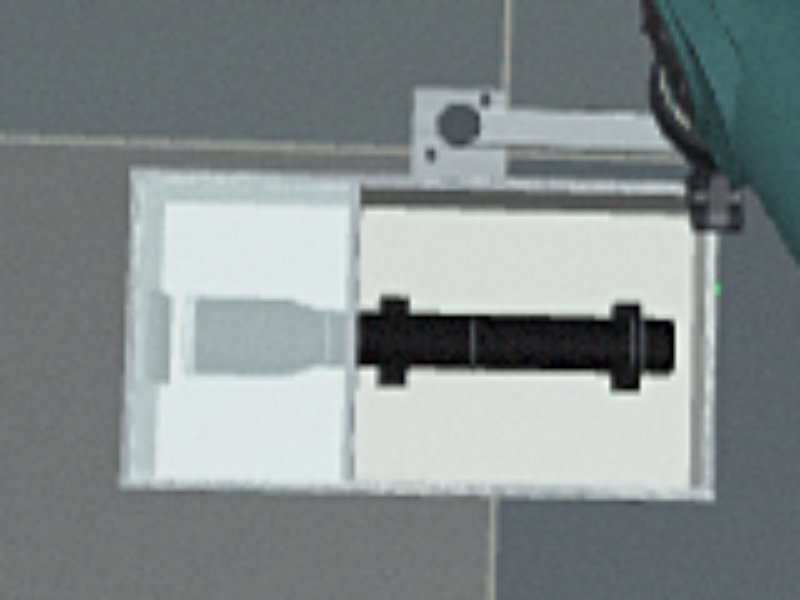

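The bar now lies alongside the wall. I'll nudge it to its stop, release, and move over the barrel.

Run:
```python
from geo import *
p=monitor.get_ee_pos(); print(robot.move_straight(p+[.008,0,0],rate=.04,force_limit=5),(monitor.get_ee_pos()-p).round(4),monitor.get_force().round(1))
robot.gripper_to(.050)
p=monitor.get_ee_pos(); robot.move_straight([p[0],p[1],.215],rate=.2)
g=tcp_for(*WP[0][:2],0,S); print(g)
robot.move_straight([g[0],g[1],.215],tilt(0),rate=.2)
robot.gripper_to(.070)
print(monitor.get_t(),monitor.get_ee_pos(),monitor.get_force().round(1))
cv2.imwrite("pics/t3.png",cv2.resize(eyes.capture("top")[180:300,200:360,::-1],None,fx=5,fy=5))
c=eyes.get_calibration("wrist"); cv2.imwrite("pics/w3.png",eyes.capture("wrist")[:,:,::-1])
for n,q in(("axis-50",[0,-.053,.076]),("tail",[0,-.138,.076]),("cov",[0,.0345,.112]),("knobopen",[.112,-.1475,.158])): print(n,proj(c,dw(q)).round(0))
```

```text
True [ 0.0022 -0.0002 -0.0001] [-2.6  0.4  5.4]
[ 0.5347498  -0.01219885  0.063     ]
10.2583 [ 0.53522746 -0.01266861  0.21489091] [-0.3  0.7  0.1]
axis-50 [[317. 222.]]
tail [[317. 337.]]
cov [[317.  76.]]
knobopen [[529. 438.]]
```

View pics/t3.png

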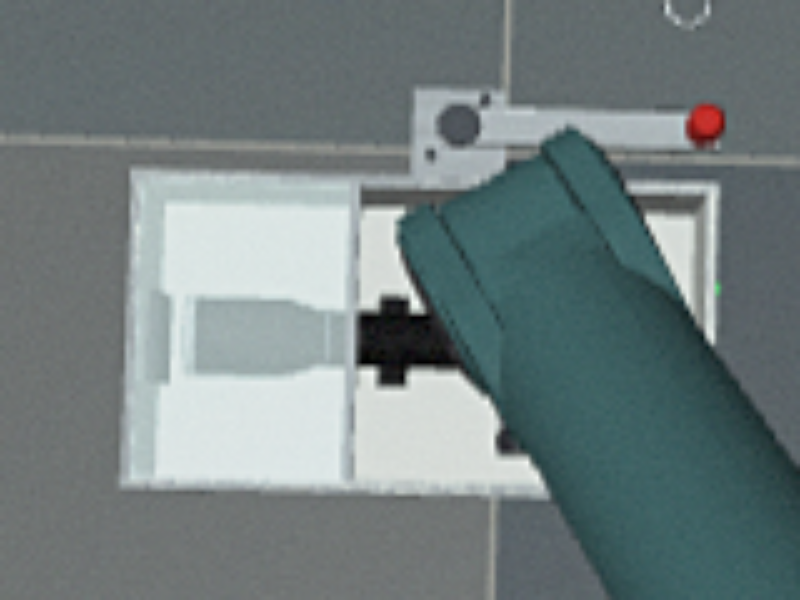

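View pics/w3.png

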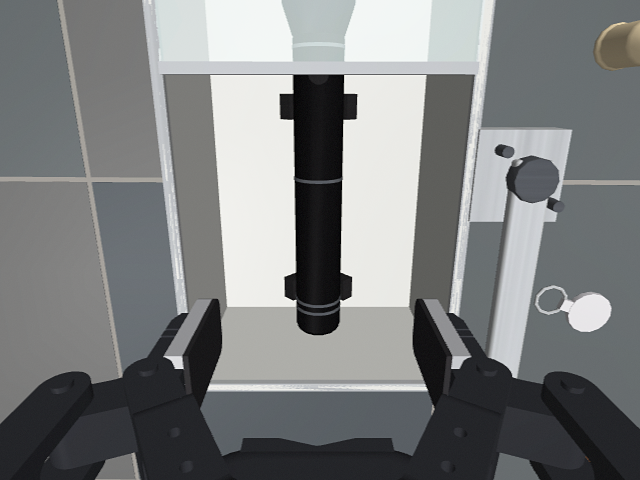

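The barrel is centred between the jaws (318, 75–333) and matches my projection (tail predicted at 337). The cover edge is at row 70 and the knob sits at the open side. I'll check the bar angle, then go down to grasp.

Run:
```python
from geo import *
ct=eyes.get_calibration("top"); k=ray(ct,np.array([706.5,121.5])/5-.5+[200,180],.158); v=k[:2]-PIV[:2]
print("bar angle",np.arctan2(v[1],v[0])%(2*np.pi)-np.pi-YAW,np.hypot(*v))
g=tcp_for(*WP[0][:2],0,S)
print(robot.move_straight(g,tilt(0),rate=.12,force_limit=8)); print(monitor.get_ee_pos(),monitor.get_force().round(1))
robot.gripper_to(.028,squeeze=90); robot.hold(.2); print(monitor.get_t(),monitor.get_grip_width(),monitor.get_force().round(1),monitor.get_ee_pos()-g)
```

```text
bar angle 1.564361613878117 0.1291660440119945
False
[ 0.53526433 -0.01211721  0.06360131] [-0.1 -0.3  0.5]
12.4333 0.02932803086518666 [ 0.6 -0.8  5.7] [ 1.13313859e-03 -7.67922826e-05  7.67323633e-04]
```

Run:
```python
from geo import *
for y,z,t in WP[1:4]:
    th=np.radians(t); st=robot.move_straight(tcp_for(y,z,th,S),tilt(th),rate=.06,force_limit=12)
    print(t,st,monitor.get_force().round(1),monitor.get_torque().round(2),monitor.get_grip_width(),monitor.get_t())
    if st: break
cv2.imwrite("pics/w4.png",eyes.capture("wrist")[:,:,::-1]);cv2.imwrite("pics/s4.png",cv2.resize(eyes.capture("side")[170:345,240:440,::-1],None,fx=4,fy=3.4))
```

```text
0 False [ 0.1  0.6 -3.6] [-0.22 -0.    0.04] 0.029422547056690847 12.7333
12 False [-0.8 -0.8 -2.9] [ 0.19  0.   -0.01] 0.029612759132707805 13.1917
20 False [ 0.4 -0.4 -3.4] [ 0.43 -0.03 -0.02] 0.029453897868232506 13.6
```

View pics/w4.png

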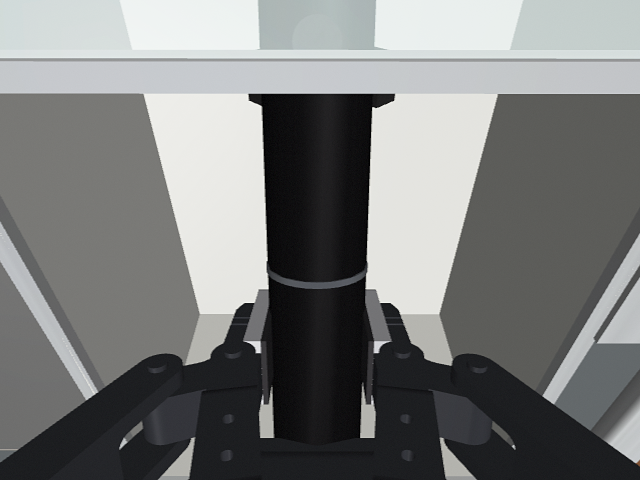

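View pics/s4.png

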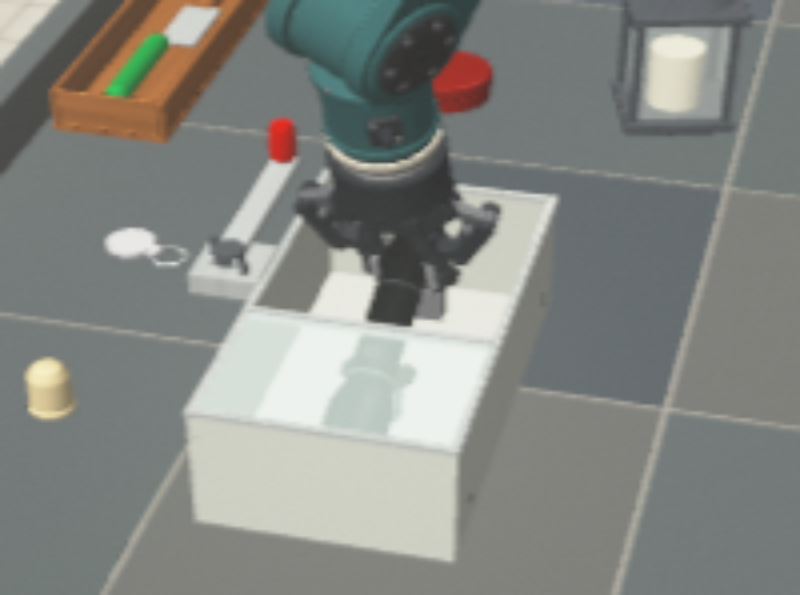

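The flashlight is held (about 3.5 N of weight) and tilted 20°, with no contact forces. The side view shows the head still free under the glass. I'll carry on tilting and drawing it out.

Run:
```python
from geo import *
for i,(y,z,t) in enumerate(WP[4:7]):
    th=np.radians(t); st=robot.move_straight(tcp_for(y,z,th,S),tilt(th),rate=.06,force_limit=6)
    print(t,st,monitor.get_force().round(1),monitor.get_torque().round(2),monitor.get_grip_width(),monitor.get_t())
    cv2.imwrite(f"pics/s5_{i}.png",cv2.resize(eyes.capture("side")[150:345,240:440,::-1],None,fx=4,fy=3))
    if st: break
```

```text
24 False [ 0.2 -0.1 -2.5] [ 0.57 -0.04 -0.05] 0.030000103951372953 14.1167
32 False [ 0.5  0.1 -2.5] [ 0.98 -0.16  0.  ] 0.02944089654166034 14.725
32 False [-0.1 -0.4 -3.6] [ 0.81 -0.   -0.04] 0.02941076271723845 16.675
```

```bash
cd pics; python3 -c "
import cv2,numpy as np
a=[cv2.resize(cv2.imread(f's5_{i}.png'),(400,300)) for i in (1,2)];cv2.imwrite('s5.png',np.hstack(a))"
```

```text
(no output)
```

View pics/s5.png

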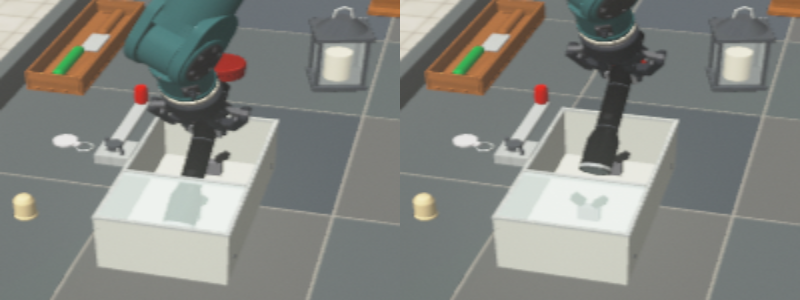

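The right-hand picture shows the head out from under the glass, near (600,165). Now I'll lift straight up.

Run:
```python
from geo import *
p=monitor.get_ee_pos()
R=tilt(np.radians(32))
print(robot.move_straight([p[0],p[1],.34],rate=.12,force_limit=8))
robot.hold(.6)
print(monitor.get_ee_pos(),monitor.get_force().round(1),monitor.get_grip_width(),np.abs(monitor.get_qvel()).max(),monitor.get_t())
cv2.imwrite("pics/s6.png",eyes.capture("side")[:,:,::-1]);cv2.imwrite("pics/t6.png",eyes.capture("top")[:,:,::-1])
```

```text
False
[ 0.53546603 -0.12069083  0.33999348] [ 0.3 -1.1 -4. ] 0.029459682777178493 0.00130092140538531 18.6833
```

View pics/s6.png

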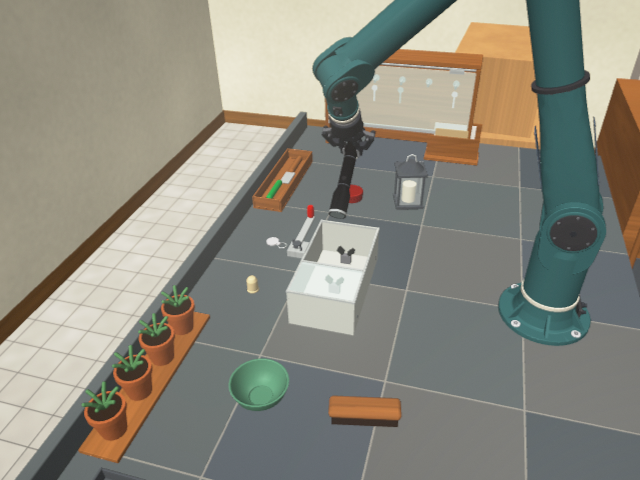

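View pics/t6.png

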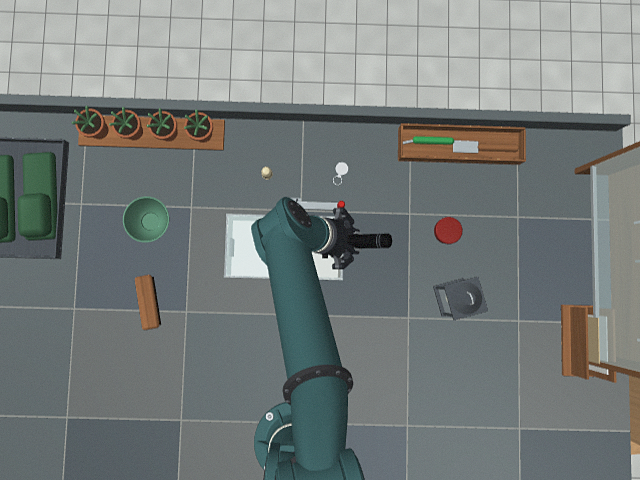

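Run:
```python
from geo import *
R=monitor.get_tool_rot(); g=monitor.get_ee_pos()+.003*R[:,0]; ax=-R[:,2]
h=g+ax*.185; t=g-ax*.085; print(h.round(3),t.round(3),proj(eyes.get_calibration("side"),[h,t]).round(0),proj(eyes.get_calibration("top"),[h,t]).round(0))
```

```text
[0.534 0.035 0.239] [ 0.536 -0.194  0.383] [[336. 214.]
 [357. 122.]] [[285. 243.]
 [389. 240.]]
```

The predicted head (336,214 in the side view) and tail (389,240 in the top view) match what the pictures show, so the flashlight didn't slip. The head is at z 0.24 and the tail at 0.38, the bar is open, and the bystanders haven't moved. Handing in.

Run:
```python
from geo import *
ticket.job_done(); print(monitor.get_t(),monitor.get_force().round(1))
```

```text
the job is handed in; nothing more can be done
the job is handed in; nothing more can be done
```

The flashlight is out of the dock and the job is handed in, at about 19 s of the 48 s limit. No verdict is reported.

- **Bar:** I gripped the red knob lightly, swung the bar open and pushed it to its stop with about 5 N. The image puts it at about 1.564 rad; the open stop is 1.571, and the difference is within measurement error. It started about 0.09 rad off the closed stop, so it travelled slightly less than a full quarter turn.
- **Flashlight:** I gripped the barrel, lifted it 9 mm, and tipped the tail up to 32°. I then drew it out along the slant and raised it straight up. Force readings after each move stayed near its own weight (2.5–4 N), and no force limit tripped, so I saw no sign of it touching the glass.
- **Last checks:** The arm was still, with a grip width of 29.5 mm against a 32 mm barrel. The grip read about 2.5 mm narrow, and the 20 mm knob also read about 1 mm narrow. The head is at z ≈ 0.24 m and the tail at ≈ 0.38 m, against a rim at 0.11 m. Their predicted pixel positions matched the side and top views to within a few pixels. The bar was still open, and by eye the bystanders had not moved.

No check failed.

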